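# Test the chopper's stop button, then hold it on pulse three

## Task

Make the food chopper ready and run it: push its red mushroom stop button down until it stays down by itself and take the hand off it, then twist the red cap clockwise so that it springs back up, and let go of it. Then turn the black spring-return dial clockwise past the first two marks to the third mark (the longer, orange one), not beyond it, and hold it there: finish while still holding the dial on the orange mark. Leave the dial at rest until the stop button has been reset, and do not disturb the tumbler, cup, spice jar or salt mill beside the chopper.

Things in the scene. Friction and masses are not known exactly. Their poses are not given: they have to be found in the camera images.
- chopper: White food chopper, fixed, 270 (x) x 240 (y) mm. Origin: centre of its underside on the worktop; -x side is the front. Flat control deck 70 mm high over x -135 to -20 mm, full width: dial axis at (-85, +65), stop button axis at (-85, -65) mm, both vertical. Behind, clear bowl with grey lid: axis at x +58 mm, radius 73, lid top 114, its knob top 125 mm high.
- dial_handle: Upright bar of the black dial, 50 mm long (x), 14 thick (y), 4 to 36 mm above the deck; white pointer line on its +x half. Round skirt under it: radius 27, 6 mm high. Origin: on the dial axis at deck height, z up; turns with the dial. At rest its x axis points 0.8 rad anticlockwise (from above) of the chopper's x, at the third mark 0.4 rad clockwise of it. Pinch it across its thickness.
- dial_grip (a point): Point on the dial axis 27 mm above the deck, 9 mm under the top of the bar; axes as the dial handle's.
- pulse_dial (a joint): Dial angle, rad, 0 at rest, growing clockwise from above, hard stop 1.6. Marks on the deck: 0 rest, 0.4 first, 0.8 second, 1.2 third (orange, longer), 1.6 fourth; a click at each, bumps halfway between. Let go, it springs back to 0 from everywhere (0.05 N m at rest, 0.11 at the third mark, up to 0.04 more at the bumps).
- stop_cap: Red mushroom cap of the stop button, 40 mm across, 17 thick, widest (vertical side) 30 to 39 mm above its origin; white line on top. Origin: on the button axis, at deck height while up (it sinks with the button); z up. Under it a black collar of radius 14 rises 15 mm above the deck, in a flat yellow disc of radius 30 mm. Can be gripped across its sides from above.
- stop_top (a point): Centre of the top of the red cap: 44 mm above the deck when up, 36.5 mm when latched down.
- stop_press (a joint): How far the stop button is pushed down, m: 0 up, 0.010 hard stop at the bottom. It takes about 2 to 4 N; pushed past 0.009 and let go, it stays latched at about 0.0075. A spring (about 3 N) lifts it when the latch is released.
- stop_twist (a joint): Twist of the red cap, rad, 0 to 0.8, growing clockwise from above. A light spring (under 0.07 N m) brings it slowly back to 0. Twisted past about 0.45 while latched, the latch is free and the cap rises by itself; fingers still squeezing it may hold it down, so let go while it is twisted.
- tumbler: Clear drinking glass, 48 mm across, 61 mm high, loose bystander. Origin: centre of its underside.
- cup: White cup with a handle, 60x83x49 mm, loose bystander. Origin: under its middle, on the worktop.
- spice_jar: Spice jar with a red cap, 45 mm across, 106 mm high, loose bystander. Origin: centre of its underside.
- salt_mill: Dark brown wooden mill, 58 mm across, 140 mm high, loose bystander. Origin: centre of its underside.

How it is judged:
By the outcome, as a careful person would: the job done as asked, in the order asked, and still so for the second after the job is handed in, while the arm keeps its last pose, push and grip.
It also fails if it takes over 51 s, if anything falls off the work surface, if the arm or the gripper's body presses on something with over 40 N, if the wrist force passes 120 N, or if a joint passes its speed limit or range.

## Robot

A 7-joint arm with a two-finger parallel gripper is mounted at the origin on a cart in front of the work surface, level with it; the furniture and walls round the work are solid. World frame = base frame: x ahead of the robot, y to its left, z up, the work surface at z = 0. Lengths are in m, angles in rad, forces in N, time in s.
With the tool pointing down it reaches from about 0.4 to 0.875 m from the base axis. Payload 19.3 kg.
Tool frame: the origin (TCP) lies at the very end of the fingers, on their centre line; the grasp point (between the pads) lies 19 mm behind it; z points along the fingers, y is the line along which they close (so a half turn about z gives the same grasp; the last joint's range is limited). The gripper opens to 85 mm and grips with 20 to 120 N. Pads are 22 mm wide; open, the fingers measure 114 mm over their backs; the gripper's body (76 mm by 85 mm) begins 54 mm behind the grasp point. The pads swing forward as they close: fully open they stand 13 mm farther back than shut.
Start: joints at [1.069, 0.521, -0.036, 1.599, 0.021, 1.021, -0.113], TCP at [0.262, -0.568, 0.231] pointing down, gripper open.
Joint ranges: [-2.91, 2.91], [-0.3, 2.13], [-1.5, 1.42], [0.17, 2.43], [-1.26, 4.41], [0.16, 1.93], [-2.52, 2.52]. Speed limits (rad/s): [1.89, 1.89, 2.39, 2.39, 3.01, 3.01, 3.01].

## Interface

Orientations are given as [roll, pitch, yaw] about the fixed x, y, z axes, in that order (R = Rz(yaw) Ry(pitch) Rx(roll)).
In Python, from workcell import monitor, optics, job_done gives the robot as it stands.
- The arm moves only by the shell command python3 -m handwheel 'ROWS' [FORCE]. ROWS is JSON, a list of rows, each an object of numbers: "dx", "dy", "dz": the shift along the tool's x, y, z in cm; "wx", "wy", "wz": the turn, a rotation vector about the tool's x, y, z in rad; "claw": the opening in per cent of the stroke, from 0 (shut) to 100 (fully open). A call has 1 to 8 rows; each row shifts and turns the commanded pose from where the row before left it, along the tool's axes as they then stand; what a row does not reach is not made up. A row lasts 1/8 s, in which the tool goes at most 62.5 mm and 10.7 degrees, less where a joint would pass 70% of its speed; a pose out of reach is approached as far as the arm can. A call with a gripper value outside its range is refused whole. The fingers move at their own pace and stop on an object; FORCE is the grip in N (left out, the last holds). Time passes only in rows, so rows that do not move let the fingers close. It gives the time, the measured TCP pose, the force, the opening and the grip force at its end, in the units of the state.
- monitor.observe(): the state, without advancing time (a new reading comes with each control period).
- optics.grab_frame(name): name is "side" or "top"; returns a dict with "frame" (480x640x3 uint8, blue, green, red), "fovy" (degrees; the focal length in pixels is half the picture's height over the tangent of half this angle, whatever the lens; pixels are square), "cx", "cy" (the principal point, pixels), "R" (3x3) and "t" (3): a world point X has camera coordinates R X + t. Camera axes: x right, y down, z forward; pixel columns grow to the right and rows downward; lengths in m; the calibration is good to about 2 mm. A picture is of the moment at which its call begins. There is no depth.
- job_done(): hands the job in; it is judged then, once.
Trained networks look in the newest picture that a camera, given by its name, has taken for a name from the list of things; names that differ only in an ending like _2 or _b are one class to them, and where a whole thing is asked for, a point or a joint stands for the part that bears it (a point fixed in the world has none). Each returns a list of dicts, best first, with "p" (0 to 1); they miss things now and then, are a little off and sometimes report something else, mostly with a low value. They report only what shows in the picture. A call takes as long as a camera call.
- optics.masks_of(name, camera): "region" (480x640 bool, what is visible of it) and "rect" ([left, top, width, height] in pixels, round what is visible of it).
The state is a dict: "clock": time; "qpos": joint angles; "qd": joint speeds; "joint_efforts": joint torques, N m; "position": TCP position; "tool_rot": TCP orientation; "force": force on the tool from outside, world axes, zero at the start; "moment": the same for the moment, N m; "grip_width": finger opening in m; "finger_force": force on a finger pad.
Only numpy, scipy, OpenCV 4.12 (cv2) and the standard library are available. Lean on these libraries where they do the work, as an engineer would, in place of code of your own. Each camera call takes 0.05 s, during which the arm holds its last target. There are 200 camera calls.

## Working session

There is one attempt and no reset: what is moved stays moved. The work goes in short steps, Python scripts to look and compute and a shell command to move; the robot and the scene stay as the last step left them, time stands still between calls to the robot, and variables do not carry over. Pictures are saved under pics/ and viewed, at most 10 in all, crops included, and the job is handed in when it is done.

```bash
mkdir -p pics; cat > h.py <<'E'
import numpy as np, cv2
from workcell import monitor, optics, job_done
def cam(n):
    f=optics.grab_frame(n); K=240/np.tan(np.radians(f["fovy"])/2)
    f["K"]=K; f["R"]=np.array(f["R"]); f["t"]=np.array(f["t"]); return f
def proj(f,X):
    c=np.atleast_2d(X)@f["R"].T+f["t"]; return c[:,:2]/c[:,2:]*f["K"]+[f["cx"],f["cy"]]
def atz(f,uv,z):
    d=f["R"].T@np.array([(uv[0]-f["cx"])/f["K"],(uv[1]-f["cy"])/f["K"],1]); o=-f["R"].T@f["t"]
    return o+d*(z-o[2])/d[2]
def st():
    s=monitor.observe(); print({k:np.round(s[k],4).tolist() for k in ("clock","qpos","position","tool_rot","force","moment","grip_width","finger_force")})
E
python3 - <<'E'
from h import *
st()
for n in ("top","side"):
    f=cam(n); cv2.imwrite(f"pics/{n}0.png",f["frame"])
    print(n,f["fovy"],f["cx"],f["cy"],-f["R"].T@f["t"])
    for o in ("chopper","dial_handle","stop_cap","tumbler","cup","spice_jar","salt_mill"):
        for m in optics.masks_of(o,n)[:1]:
            ys,xs=np.nonzero(m["region"]); c=(xs.mean(),ys.mean())
            print(o,round(m["p"],2),m["rect"],np.round(c,1),np.round(atz(f,c,{"dial_handle":.1,"stop_cap":.112}.get(o,0.05)),3))
E
```

```text
{'clock': 0.0, 'qpos': [1.0688, 0.522, -0.0363, 1.6, 0.0212, 1.0211, -0.1128], 'position': [0.2614, -0.5673, 0.2307], 'tool_rot': [-3.1405, 0.0001, 0.4317], 'force': [0.8803, 0.8025, 1.2912], 'moment': [0.021, -0.0392, -0.0206], 'grip_width': 0.0856, 'finger_force': 0.0}
top 45.766561797645316 330.16802612606847 242.0649119947717 [0.23305439 0.00335715 1.38910384]
dial_handle 0.81 [305.6, 238.3, 24.0, 25.8] [315.  250.6] [0.484 0.024 0.1  ]
stop_cap 0.57 [362.9, 245.4, 16.4, 20.4] [370.3 255.9] [ 0.459 -0.101  0.112]
tumbler 0.56 [155.6, 278.6, 21.9, 21.7] [166.2 291.9] [0.422 0.383 0.05 ]
cup 0.58 [156.3, 224.4, 22.4, 33.6] [166.4 242.1] [0.543 0.38  0.05 ]
spice_jar 0.74 [473.5, 207.2, 23.6, 27.2] [486.1 216. ] [ 0.546 -0.396  0.05 ]
salt_mill 0.69 [468.5, 229.1, 31.2, 36.0] [484.4 248.3] [ 0.467 -0.381  0.05 ]
side 50.91410735358874 317.4513029059592 235.69744798960735 [0.61158023 0.62572101 1.28484599]
chopper 0.89 [253.0, 191.0, 89.2, 83.3] [298.7 232.2] [ 0.54  -0.043  0.05 ]
dial_handle 0.8 [308.9, 236.2, 23.2, 23.2] [321.7 246.9] [0.49  0.038 0.1  ]
stop_cap 0.45 [317.8, 193.2, 15.1, 13.3] [323.4 200.2] [ 0.462 -0.097  0.112]
tumbler 0.55 [364.6, 369.4, 21.0, 22.0] [373.3 378.9] [0.423 0.385 0.05 ]
cup 0.62 [303.7, 376.4, 35.6, 24.7] [322.8 387.7] [0.546 0.385 0.05 ]
spice_jar 0.76 [270.1, 119.5, 21.4, 29.1] [279.9 133.6] [ 0.546 -0.398  0.05 ]
salt_mill 0.84 [297.6, 115.7, 17.4, 35.9] [305.3 133.8] [ 0.468 -0.384  0.05 ]
```

```bash
python3 - <<'E'
import cv2,numpy as np
a=cv2.imread("pics/top0.png")[170:290,270:430]; b=cv2.imread("pics/side0.png")[170:290,230:390]
cv2.imwrite("pics/c0.png",np.hstack([cv2.resize(x,None,fx=2.5,fy=2.5,interpolation=3) if 0 else cv2.resize(x,(400,300),interpolation=cv2.INTER_CUBIC) for x in (a,b)]))
cv2.imwrite("pics/c1.png",cv2.resize(a,(800,600),interpolation=cv2.INTER_CUBIC))
E
```

```text
(no output)
```

View pics/c1.png

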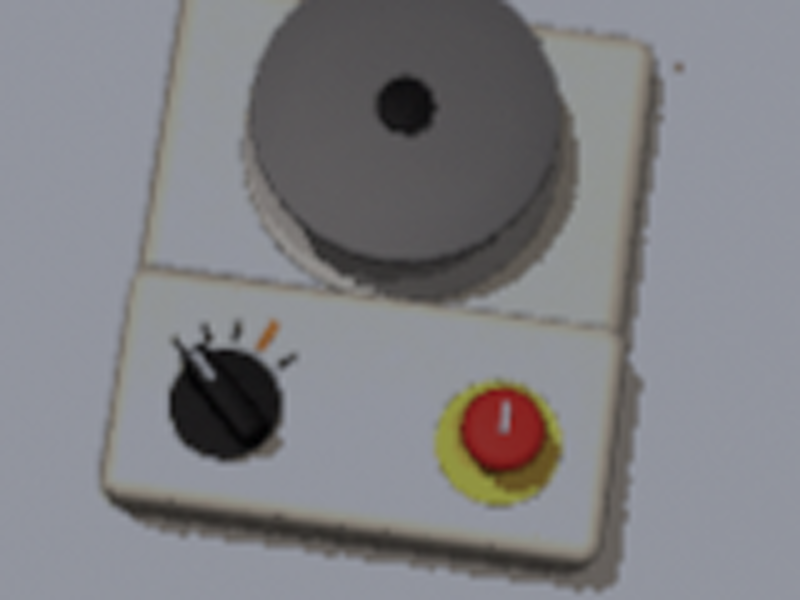

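View pics/c0.png

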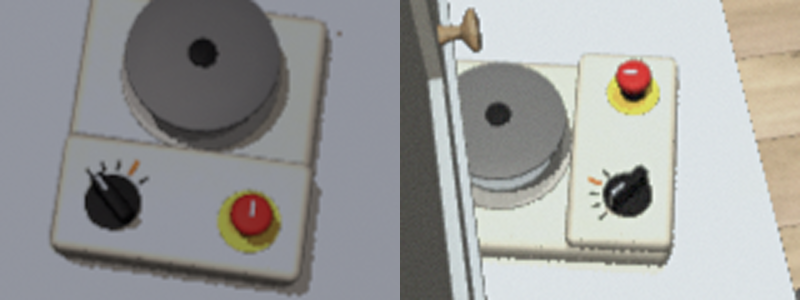

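```bash
cat > fit.py <<'E'
from h import *
from scipy.optimize import least_squares
def cen(m,near=None):
    n,l,s,c=cv2.connectedComponentsWithStats(m.astype(np.uint8))
    i=1+np.argmax(s[1:,4]); return c[i],s[i]
obs=[]
for n,knob in (("top",(351,191)),("side",(269.5,215.5))):
    f=cam(n); I=f["frame"].astype(int); b,g,r=I[...,0],I[...,1],I[...,2]
    w=np.zeros(b.shape,bool); w[180:290,240:430]=1
    red=w&(r>90)&(r>2.2*g)
    c,s=cen(red); print(n,"red",c,s); 
    k=np.zeros_like(w); k[int(knob[1])-9:int(knob[1])+10,int(knob[0])-9:int(knob[0])+10]=1
    kc,ks=cen(k&(r<55)); print("knob",kc,ks)
    obs+= [(f,c,(-.085,-.065,.106)),(f,kc,(.058,0,.1225))]
    for z in (.106,.109):print(atz(f,c,z))
    print(atz(f,kc,.1225))
def res(p):
    a=p[2];R=np.array([[np.cos(a),-np.sin(a)],[np.sin(a),np.cos(a)]]);o=[]
    for f,c,m in obs:
        X=np.r_[R@m[:2]+p[:2],m[2]]; o.append(proj(f,X)[0]-c)
    return np.ravel(o)
q=least_squares(res,[.55,-.03,-.1]); print(q.x,np.round(q.fun,2))
a=q.x[2];R=np.array([[np.cos(a),-np.sin(a)],[np.sin(a),np.cos(a)]])
for nme,m in (("dial",(-.085,.065)),("stop",(-.085,-.065))): print(nme,R@m+q.x[:2])
f,_,_=obs[0]
I=cv2.imread("pics/top0.png")
for m,z in (((-.085,.065),.07),((-.085,.065),.106),((-.085,-.065),.114),((-.135,.12),.07),((-.135,-.12),.07)):
    u=proj(f,np.r_[R@m+q.x[:2],z])[0]; cv2.circle(I,tuple(np.round(u).astype(int)),1,(255,0,255),-1)
cv2.imwrite("pics/f1.png",I)
E
python3 fit.py
```

```text
top red [370.01595745 255.57978723] [362 248  17  16 188]
knob [350.69444444 190.68518519] [345 185  12  12 108]
[ 0.46118729 -0.10116758  0.106     ]
[ 0.4606539  -0.10092319  0.109     ]
[ 0.61409156 -0.06932112  0.1225    ]
side red [323.14285714 200.62184874] [317 195  13  12 119]
knob [268.78333333 215.31666667] [265 212   9   8  60]
[ 0.46227224 -0.0995157   0.106     ]
[ 0.46265221 -0.09767008  0.109     ]
[ 0.61555311 -0.06718964  0.1225    ]
[ 0.55844509 -0.05583362 -0.22011181] [-0.2  -0.03 -0.39 -0.37  0.27 -0.41  0.13 -0.44]
dial [0.4896879  0.02615692]
stop [ 0.46130386 -0.10070658]
```

View pics/f1.png

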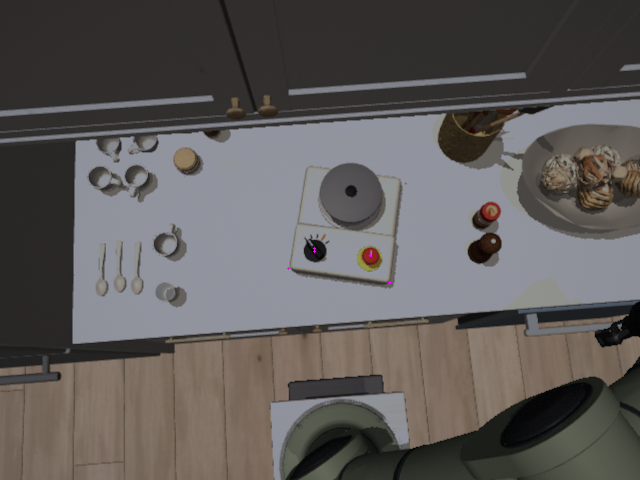

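```bash
python3 -m handwheel '[{"dx":3.1,"dy":-2.8,"claw":0},{"dx":3.1,"dy":-2.8,"claw":0},{"dx":3.1,"dy":-2.8,"claw":0},{"dx":3.1,"dy":-2.8,"claw":0},{"dx":3.1,"dy":-2.8,"claw":0},{"dx":3.1,"dy":-2.8,"claw":0},{"dx":3.1,"dy":-2.8,"claw":0},{"dx":3.1,"dy":-2.8,"claw":0}]' 20 && python3 -m handwheel '[{"dx":3.2,"dy":-2.9,"claw":0},{"dx":3.2,"dy":-2.9,"claw":0},{"dx":3.2,"dy":-2.9,"claw":0},{"dx":3.2,"dy":-2.9,"claw":0},{"claw":0},{"claw":0}]'
cat >> h.py <<'E'
def go(x,y,z,yaw=None):
    s=monitor.observe(); p=np.array(s["position"]); a=s["tool_rot"][2]; d=np.array([x,y,z])-p
    print("yaw",round(a,4),"dx,dy,dz cm",np.round([100*(d[0]*np.cos(a)+d[1]*np.sin(a)),100*(d[0]*np.sin(a)-d[1]*np.cos(a)),-100*d[2]],2), "" if yaw is None else ("wz",round(a-yaw,3)))
E
python3 -c "
from h import *
st();go(.4613,-.1007,.13)"
```

```text
{'clock': 0.9, 'qpos': [1.0688, 0.5214, -0.0363, 1.5995, 0.0212, 1.0211, -0.1128], 'position': [0.2616, -0.5677, 0.2313], 'tool_rot': [3.1416, -0.0, 0.4318], 'force': [-1.0692, -0.7047, -0.3123], 'moment': [0.0014, 0.0136, 0.0062], 'grip_width': 0.0855, 'finger_force': 0.0}
yaw 0.4318 dx,dy,dz cm [ 37.68 -34.05  10.13] schema error: expected keys dx, dy, dz, wx, wy, wz, claw
```

```bash
python3 -m handwheel '[{"dx":3.1,"dy":-2.8,"dz":0,"wx":0,"wy":0,"wz":0,"claw":0},{"dx":3.1,"dy":-2.8,"dz":0,"wx":0,"wy":0,"wz":0,"claw":0},{"dx":3.1,"dy":-2.8,"dz":0,"wx":0,"wy":0,"wz":0,"claw":0},{"dx":3.1,"dy":-2.8,"dz":0,"wx":0,"wy":0,"wz":0,"claw":0},{"dx":3.1,"dy":-2.8,"dz":0,"wx":0,"wy":0,"wz":0,"claw":0},{"dx":3.1,"dy":-2.8,"dz":0,"wx":0,"wy":0,"wz":0,"claw":0},{"dx":3.1,"dy":-2.8,"dz":0,"wx":0,"wy":0,"wz":0,"claw":0},{"dx":3.1,"dy":-2.8,"dz":0,"wx":0,"wy":0,"wz":0,"claw":0}]' 20 && python3 -m handwheel '[{"dx":3.2,"dy":-2.9,"dz":0,"wx":0,"wy":0,"wz":0,"claw":0},{"dx":3.2,"dy":-2.9,"dz":0,"wx":0,"wy":0,"wz":0,"claw":0},{"dx":3.2,"dy":-2.9,"dz":0,"wx":0,"wy":0,"wz":0,"claw":0},{"dx":3.2,"dy":-2.9,"dz":0,"wx":0,"wy":0,"wz":0,"claw":0},{"dx":0,"dy":0,"dz":0,"wx":0,"wy":0,"wz":0,"claw":0},{"dx":0,"dy":0,"dz":0,"wx":0,"wy":0,"wz":0,"claw":0}]'
python3 -c "
from h import *
st();go(.4613,-.1007,.13)"
```

```text
clock: 1.9
position: [0.3935, -0.2592, 0.2315]
tool_rot: [3.141, -0.0, 0.432]
force: [0.5, 0.5, -0.0]
grip_width: -0.0003
finger_force: 0.0
clock: 2.65
position: [0.4606, -0.102, 0.2313]
tool_rot: [3.141, 0.0, 0.432]
force: [0.5, -0.6, 0.6]
grip_width: -0.0001
finger_force: 0.0
{'clock': 2.65, 'qpos': [0.2851, 0.2863, -0.2351, 1.9808, 0.0856, 0.8839, -1.1342], 'position': [0.4606, -0.102, 0.2313], 'tool_rot': [3.1414, 0.0002, 0.4317], 'force': [0.5346, -0.6085, 0.5955], 'moment': [-0.0127, 0.0214, 0.0118], 'grip_width': -0.0001, 'finger_force': 0.0}
yaw 0.4317 dx,dy,dz cm [ 0.12 -0.09 10.13]
```

```bash
python3 -m handwheel '[{"dx":0.1,"dy":-0.1,"dz":3.7,"wx":0,"wy":0,"wz":0,"claw":0},{"dx":0,"dy":0,"dz":3.7,"wx":0,"wy":0,"wz":0,"claw":0},{"dx":0,"dy":0,"dz":3.7,"wx":0,"wy":0,"wz":0,"claw":0},{"dx":0,"dy":0,"dz":0.4,"wx":0,"wy":0,"wz":0,"claw":0},{"dx":0,"dy":0,"dz":0.4,"wx":0,"wy":0,"wz":0,"claw":0},{"dx":0,"dy":0,"dz":0.3,"wx":0,"wy":0,"wz":0,"claw":0},{"dx":0,"dy":0,"dz":0,"wx":0,"wy":0,"wz":0,"claw":0}]'
```

```text
clock: 3.52
position: [0.4616, -0.1005, 0.11]
tool_rot: [3.141, -0.001, 0.431]
force: [-0.7, -1.9, 2.1]
grip_width: -0.0002
finger_force: 1.0
```

Contact is confirmed (2 N). Pushing on to the hard stop, in small steps.

```bash
python3 -m handwheel '[{"dx":0,"dy":0,"dz":0.2,"wx":0,"wy":0,"wz":0,"claw":0},{"dx":0,"dy":0,"dz":0.2,"wx":0,"wy":0,"wz":0,"claw":0},{"dx":0,"dy":0,"dz":0.2,"wx":0,"wy":0,"wz":0,"claw":0},{"dx":0,"dy":0,"dz":0.1,"wx":0,"wy":0,"wz":0,"claw":0},{"dx":0,"dy":0,"dz":0,"wx":0,"wy":0,"wz":0,"claw":0}]'
```

```text
clock: 4.15
position: [0.462, -0.1002, 0.1032]
tool_rot: [3.141, -0.001, 0.432]
force: [-3.3, -0.0, 26.1]
grip_width: 0.0002
finger_force: 13.0
```

```bash
python3 -m handwheel '[{"dx":0,"dy":0,"dz":-0.5,"wx":0,"wy":0,"wz":0,"claw":0},{"dx":0,"dy":0,"dz":-2,"wx":0,"wy":0,"wz":0,"claw":0},{"dx":0,"dy":0,"dz":-3,"wx":0,"wy":0,"wz":0,"claw":0},{"dx":0,"dy":0,"dz":0,"wx":0,"wy":0,"wz":0,"claw":80},{"dx":0,"dy":0,"dz":0,"wx":0,"wy":0,"wz":0,"claw":80},{"dx":0,"dy":0,"dz":0,"wx":0,"wy":0,"wz":0,"claw":80},{"dx":0,"dy":0,"dz":0,"wx":0,"wy":0,"wz":0,"claw":80}]'
python3 - <<'E'
from h import *
f=cam("side"); cv2.imwrite("pics/s1.png",cv2.resize(f["frame"][130:280,240:440],(800,600),interpolation=2))
for z in (.106,.0985): print(proj(f,[.4613,-.1007,z]))
go(.4613,-.1007,.076)
E
```

```text
clock: 5.03
position: [0.461, -0.1001, 0.1567]
tool_rot: [-3.141, 0.001, 0.432]
force: [1.1, 0.2, -0.2]
grip_width: 0.0683
finger_force: 0.0
[[323.41657822 200.2135292 ]]
[[323.36351734 201.65878896]]
yaw 0.4319 dx,dy,dz cm [-0.    0.07  8.09]
```

View pics/s1.png

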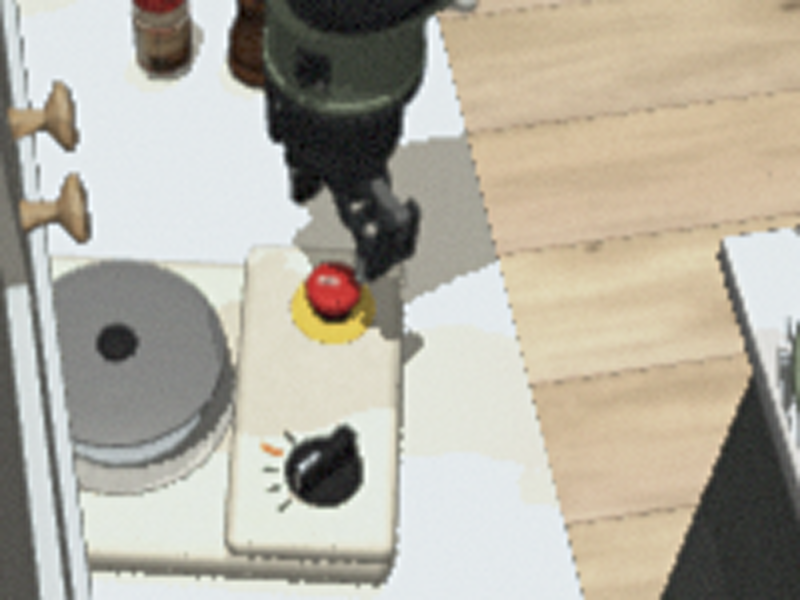

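The side view shows the cap centre near pixel (323, 202.5), lower than before, so it is latched. The dial is still at rest. Going down around the cap and closing on it.

```bash
python3 -m handwheel '[{"dx":0,"dy":0,"dz":3,"wx":0,"wy":0,"wz":0,"claw":80},{"dx":0,"dy":0,"dz":3,"wx":0,"wy":0,"wz":0,"claw":80},{"dx":0,"dy":0.05,"dz":1.5,"wx":0,"wy":0,"wz":0,"claw":80},{"dx":0,"dy":0,"dz":0.6,"wx":0,"wy":0,"wz":0,"claw":70},{"dx":0,"dy":0,"dz":0,"wx":0,"wy":0,"wz":0,"claw":30},{"dx":0,"dy":0,"dz":0,"wx":0,"wy":0,"wz":0,"claw":30},{"dx":0,"dy":0,"dz":0,"wx":0,"wy":0,"wz":0,"claw":30},{"dx":0,"dy":0,"dz":0,"wx":0,"wy":0,"wz":0,"claw":30}]' 25; python3 -c "
from h import *
st()"
```

```text
clock: 6.08
position: [0.4619, -0.1009, 0.0767]
tool_rot: [3.141, -0.001, 0.431]
force: [2.0, -4.0, 2.7]
grip_width: 0.0386
finger_force: 25.2
{'clock': 6.075, 'qpos': [0.2319, 0.5383, -0.1848, 2.1079, 0.1948, 0.5099, -1.2371], 'position': [0.4619, -0.1009, 0.0767], 'tool_rot': [3.1408, -0.0008, 0.4314], 'force': [1.9514, -4.0173, 2.6832], 'moment': [-0.9577, -0.2982, -0.0186], 'grip_width': 0.0386, 'finger_force': 25.1643}
```

```bash
python3 -m handwheel '[{"dx":0,"dy":0,"dz":0,"wx":0,"wy":0,"wz":0.16,"claw":30},{"dx":0,"dy":0,"dz":0,"wx":0,"wy":0,"wz":0.16,"claw":30},{"dx":0,"dy":0,"dz":0,"wx":0,"wy":0,"wz":0.16,"claw":30},{"dx":0,"dy":0,"dz":0,"wx":0,"wy":0,"wz":0.16,"claw":30},{"dx":0,"dy":0,"dz":0,"wx":0,"wy":0,"wz":0.05,"claw":30},{"dx":0,"dy":0,"dz":0,"wx":0,"wy":0,"wz":0,"claw":30}]'; python3 -c "
from h import *
st()"
```

```text
clock: 6.82
position: [0.4618, -0.1006, 0.0765]
tool_rot: [-3.142, -0.001, -0.256]
force: [2.6, -2.7, 3.0]
grip_width: 0.038
finger_force: 25.1
{'clock': 6.825, 'qpos': [0.0886, 0.5366, 0.0003, 2.1153, -0.0002, 0.489, -1.7375], 'position': [0.4618, -0.1006, 0.0765], 'tool_rot': [-3.1416, -0.0007, -0.2558], 'force': [2.6221, -2.7012, 3.044], 'moment': [-0.513, -0.5768, 0.066], 'grip_width': 0.038, 'finger_force': 25.1481}
```

```bash
python3 -m handwheel '[{"dx":0,"dy":0,"dz":0,"wx":0,"wy":0,"wz":0,"claw":85},{"dx":0,"dy":0,"dz":0,"wx":0,"wy":0,"wz":0,"claw":85},{"dx":0,"dy":0,"dz":0,"wx":0,"wy":0,"wz":0,"claw":85},{"dx":0,"dy":0,"dz":0,"wx":0,"wy":0,"wz":0,"claw":85},{"dx":0,"dy":0,"dz":-2,"wx":0,"wy":0,"wz":0,"claw":85},{"dx":0,"dy":0,"dz":-4,"wx":0,"wy":0,"wz":0,"claw":85},{"dx":0,"dy":0,"dz":-4,"wx":0,"wy":0,"wz":0,"claw":85},{"dx":0,"dy":0,"dz":0,"wx":0,"wy":0,"wz":0,"claw":85}]'; 
python3 - <<'E'
from h import *
f=cam("side"); cv2.imwrite("pics/s2.png",cv2.resize(f["frame"][130:280,240:440],(800,600),interpolation=2))
go(.4897,.0262,.18,.58); st()
E
```

```text
clock: 7.82
position: [0.4627, -0.1008, 0.1787]
tool_rot: [-3.141, -0.004, -0.258]
force: [-0.4, -0.8, -0.3]
grip_width: 0.0723
finger_force: 0.0
yaw -0.258 dx,dy,dz cm [ -0.55 -12.97  -0.28] ('wz', np.float64(-0.838))
{'clock': 7.875, 'qpos': [0.0822, 0.3577, 0.0086, 2.0468, -0.0045, 0.7349, -1.7352], 'position': [0.462, -0.1006, 0.1772], 'tool_rot': [-3.1412, -0.0022, -0.258], 'force': [-0.945, 0.2446, -0.6864], 'moment': [-0.0023, 0.0497, -0.0012], 'grip_width': 0.0723, 'finger_force': 0.0}
```

View pics/s2.png

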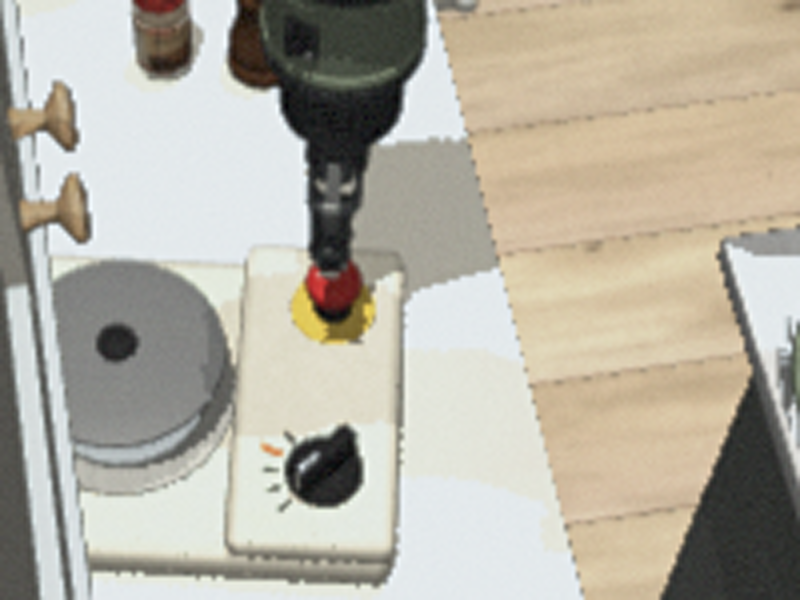

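The cap is up again: the black collar shows under it around (335, 312) in the crop. The dial is untouched. Moving over the dial.

```bash
python3 -m handwheel '[{"dx":-0.15,"dy":-3.25,"dz":0,"wx":0,"wy":0,"wz":0,"claw":85},{"dx":-0.15,"dy":-3.25,"dz":0,"wx":0,"wy":0,"wz":0,"claw":85},{"dx":-0.15,"dy":-3.25,"dz":0,"wx":0,"wy":0,"wz":0,"claw":70},{"dx":-0.1,"dy":-3.2,"dz":0,"wx":0,"wy":0,"wz":0,"claw":70},{"dx":0,"dy":0,"dz":0,"wx":0,"wy":0,"wz":-0.17,"claw":70},{"dx":0,"dy":0,"dz":0,"wx":0,"wy":0,"wz":-0.17,"claw":70},{"dx":0,"dy":0,"dz":0,"wx":0,"wy":0,"wz":-0.17,"claw":70},{"dx":0,"dy":0,"dz":0,"wx":0,"wy":0,"wz":-0.17,"claw":70}]'; python3 -m handwheel '[{"dx":0,"dy":0,"dz":0,"wx":0,"wy":0,"wz":-0.16,"claw":70},{"dx":0,"dy":0,"dz":0,"wx":0,"wy":0,"wz":0,"claw":70}]'
python3 - <<'E'
from h import *
go(.4897,.0262,.08,.58)
ft=cam("top");f=cam("side")
A=cv2.resize(cv2.imread("pics/top0.png")[230:275,290:350],(600,450),interpolation=2)[:, :400]
c,s=np.cos(.58),np.sin(.58)
for L in(-.025,.025):
    u=(proj(ft,[.4897+L*c,.0262+L*s,.106])[0]+.5-[290,230])*10; cv2.circle(A,tuple(u.astype(int)),4,(255,0,255),-1)
B=cv2.resize(f["frame"][170:270,290:379],(400,450),interpolation=2)
cv2.imwrite("pics/s3.png",np.hstack([A,B]))
E
```

```text
clock: 8.88
position: [0.4886, 0.026, 0.1751]
tool_rot: [-3.141, 0.002, 0.428]
force: [0.1, 0.4, -0.2]
grip_width: 0.0596
finger_force: 0.0
clock: 9.12
position: [0.4887, 0.0258, 0.1753]
tool_rot: [-3.14, 0.001, 0.581]
force: [-0.7, -0.2, -0.9]
grip_width: 0.06
finger_force: 0.0
yaw 0.5808 dx,dy,dz cm [0.1  0.02 9.53] ('wz', np.float64(0.001))
```

View pics/s3.png

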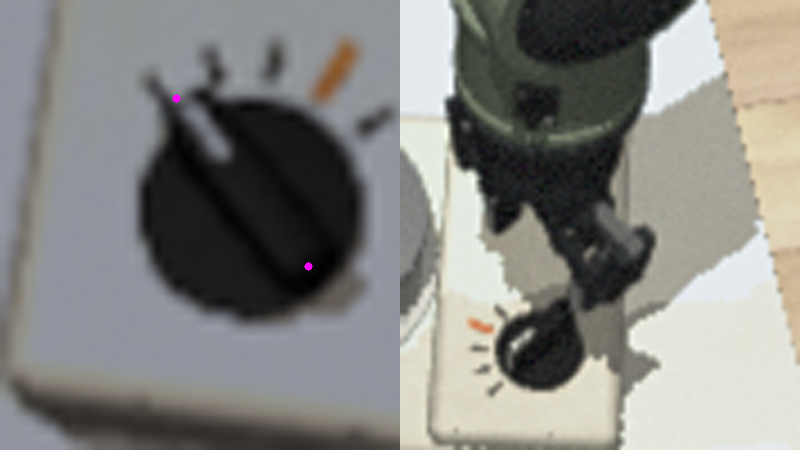

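```bash
cat > r.py <<'E'
from h import *
from scipy.optimize import least_squares
f=cam("top"); g=cam("side")
obs=[(f,(370.0,255.6),(-.085,-.065,.106)),(f,(350.7,190.7),(.058,0,.1225)),(g,(323.1,200.6),(-.085,-.065,.106)),(g,(268.8,215.3),(.058,0,.1225)),
(f,(298.2,223.3),(-.02,.12,.07)),(f,(393.7,235.8),(-.02,-.12,.07)),(f,(314.7,250.3),(-.085,.065,.074))]
def res(p,full=0):
    c,s=np.cos(p[2]),np.sin(p[2]);R=np.array([[c,-s],[s,c]])
    return np.ravel([proj(h,np.r_[R@m[:2]+p[:2],m[2]])[0]-u for h,u,m in obs])
q=least_squares(res,[.55,-.05,-.2],loss="soft_l1"); p=q.x; print(p,np.round(res(p).reshape(-1,2),1))
c,s=np.cos(p[2]),np.sin(p[2]);R=np.array([[c,-s],[s,c]])
print("dial",R@(-.085,.065)+p[:2])
print(atz(f,(314.7,250.3),.074))
v=atz(f,(393.7,235.8),.07)-atz(f,(298.2,223.3),.07); print("edge yaw",np.arctan2(v[0],-v[1]),np.linalg.norm(v))
b=atz(f,(290+31.3-.5,230+26.8-.5),.106);a=atz(f,(290+19.8-.5,230+9.8-.5),.106); print("bar yaw",np.arctan2(a[1]-b[1],a[0]-b[0]),(a+b)/2)
E
python3 r.py
```

```text
[ 0.55762143 -0.05605704 -0.21756655] [[ 0.   0.2]
 [-0.3 -0.1]
 [ 0.5 -0.6]
 [ 0.4 -0.5]
 [-2.6 -1.8]
 [ 1.8 -0.8]
 [-0.3  0.5]]
dial [0.48865577 0.02575823]
[0.48975165 0.0249179  0.074     ]
edge yaw -0.21284625007255725 0.22919555924487825
bar yaw 0.5111478754698215 [0.48934923 0.02320164 0.106     ]
```

```bash
python3 -m handwheel '[{"dx":0,"dy":0.05,"dz":3.5,"wx":0,"wy":0,"wz":0,"claw":60},{"dx":0,"dy":0,"dz":3.5,"wx":0,"wy":0,"wz":0,"claw":60},{"dx":0,"dy":0,"dz":1.6,"wx":0,"wy":0,"wz":0,"claw":60},{"dx":0,"dy":0,"dz":1,"wx":0,"wy":0,"wz":0,"claw":60},{"dx":0,"dy":0,"dz":0,"wx":0,"wy":0,"wz":0,"claw":60}]' 40; python3 -c "
from h import *
st()"
```

```text
clock: 9.95
position: [0.4896, 0.0256, 0.0804]
tool_rot: [-3.142, 0.0, 0.581]
force: [-0.9, 0.5, 0.5]
grip_width: 0.0512
finger_force: 0.0
{'clock': 9.95, 'qpos': [-0.0313, 0.5508, -0.1865, 2.0616, 0.1884, 0.5449, -1.3417], 'position': [0.4896, 0.0256, 0.0804], 'tool_rot': [-3.1416, 0.0001, 0.5814], 'force': [-0.945, 0.5058, 0.5442], 'moment': [0.0366, -0.0405, 0.0043], 'grip_width': 0.0512, 'finger_force': 0.0}
```

```bash
python3 -m handwheel '[{"dx":0,"dy":0,"dz":0.1,"wx":0,"wy":0,"wz":0,"claw":0},{"dx":0,"dy":0,"dz":0,"wx":0,"wy":0,"wz":0,"claw":0},{"dx":0,"dy":0,"dz":0,"wx":0,"wy":0,"wz":0,"claw":0},{"dx":0,"dy":0,"dz":0,"wx":0,"wy":0,"wz":0,"claw":0},{"dx":0,"dy":0,"dz":0,"wx":0,"wy":0,"wz":0,"claw":0}]' 50; python3 -c "
from h import *
st()"
```

```text
clock: 10.58
position: [0.4899, 0.0254, 0.08]
tool_rot: [3.141, -0.001, 0.581]
force: [-1.5, -0.5, 6.8]
grip_width: 0.0131
finger_force: 49.0
{'clock': 10.575, 'qpos': [-0.0313, 0.5514, -0.186, 2.062, 0.1892, 0.5427, -1.342], 'position': [0.4899, 0.0254, 0.08], 'tool_rot': [3.1409, -0.0009, 0.5815], 'force': [-1.5295, -0.5401, 6.8098], 'moment': [-0.1454, 0.1917, 0.0103], 'grip_width': 0.0131, 'finger_force': 48.9738}
```

```bash
python3 -m handwheel '[{"dx":0,"dy":0,"dz":-0.05,"wx":0,"wy":0,"wz":0.12,"claw":0},{"dx":0,"dy":0,"dz":0,"wx":0,"wy":0,"wz":0.12,"claw":0},{"dx":0,"dy":0,"dz":0,"wx":0,"wy":0,"wz":0.12,"claw":0},{"dx":0,"dy":0,"dz":0,"wx":0,"wy":0,"wz":0.12,"claw":0},{"dx":0,"dy":0,"dz":0,"wx":0,"wy":0,"wz":0.12,"claw":0},{"dx":0,"dy":0,"dz":0,"wx":0,"wy":0,"wz":0.12,"claw":0},{"dx":0,"dy":0,"dz":0,"wx":0,"wy":0,"wz":0.12,"claw":0},{"dx":0,"dy":0,"dz":0,"wx":0,"wy":0,"wz":0.12,"claw":0}]'; python3 -c "
from h import *
st()"
```

```text
clock: 11.58
position: [0.4899, 0.0263, 0.0801]
tool_rot: [-3.14, -0.001, -0.382]
force: [1.5, 3.8, -5.3]
grip_width: 0.0135
finger_force: 49.7
{'clock': 11.575, 'qpos': [-0.2298, 0.5514, 0.0737, 2.0721, -0.0792, 0.5195, -2.0506], 'position': [0.4899, 0.0263, 0.0801], 'tool_rot': [-3.1404, -0.0006, -0.3816], 'force': [1.4975, 3.7648, -5.3449], 'moment': [0.8705, -0.3263, 0.0725], 'grip_width': 0.0135, 'finger_force': 49.6977}
```

```bash
python3 -m handwheel '[{"dx":0,"dy":0,"dz":0,"wx":0,"wy":0,"wz":0.1,"claw":0},{"dx":0,"dy":0,"dz":0,"wx":0,"wy":0,"wz":0.08,"claw":0},{"dx":0,"dy":0,"dz":0,"wx":0,"wy":0,"wz":0.06,"claw":0},{"dx":0,"dy":0,"dz":0,"wx":0,"wy":0,"wz":0,"claw":0},{"dx":0,"dy":0,"dz":0,"wx":0,"wy":0,"wz":0,"claw":0}]'; python3 - <<'E'
from h import *
st()
f=cam("side");g=cam("top")
A=cv2.resize(f["frame"][180:280,280:380],(400,600),interpolation=2) if 0 else cv2.resize(f["frame"][190:280,290:350],(400,600),interpolation=2)
B=cv2.resize(g["frame"][205:295,285:345],(400,600),interpolation=2)
cv2.imwrite("pics/s4.png",np.hstack([A,B]))
E
```

```text
clock: 12.2
position: [0.4899, 0.0264, 0.0801]
tool_rot: [-3.14, -0.0, -0.616]
force: [2.6, 5.7, -3.6]
grip_width: 0.0129
finger_force: 49.8
{'clock': 12.2, 'qpos': [-0.2781, 0.5558, 0.1375, 2.0745, -0.1478, 0.5192, -2.2196], 'position': [0.4899, 0.0264, 0.0801], 'tool_rot': [-3.1402, -0.0003, -0.6163], 'force': [2.5778, 5.7261, -3.6086], 'moment': [1.2368, -0.5132, 0.1412], 'grip_width': 0.0129, 'finger_force': 49.8396}
```

View pics/s4.png

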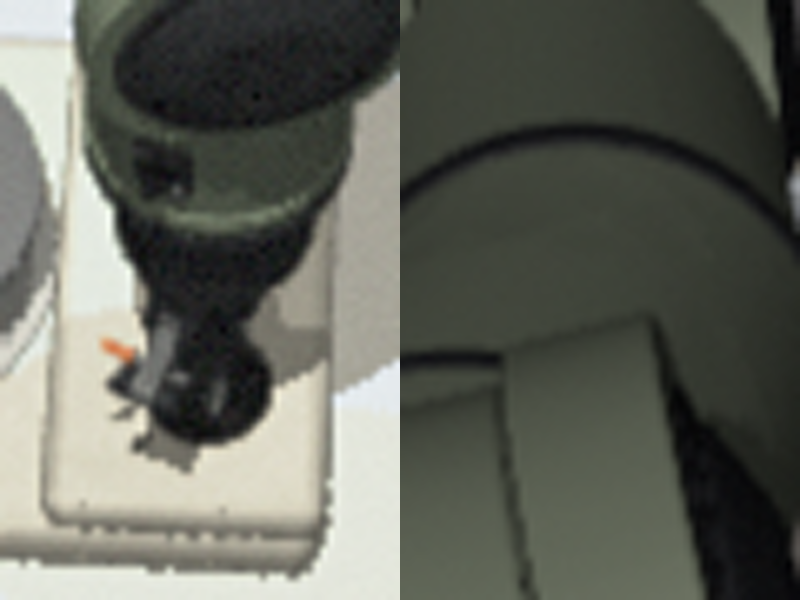

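The cap's lower edge in the side view is back at row 207, as at the start (209 when latched). The right crop (top camera) shows only the arm. In the side view the fingers hold the bar, with the orange mark next to them at crop pixel (117, 350). Tool yaw is −0.616 against −0.617 wanted.

```bash
python3 -c "
from workcell import job_done
print(job_done())"
```

```text
the job is handed in; nothing more can be done
None
```

I handed the job in at about 12 s: the stop button was latched and then reset by the clockwise twist, and the gripper is still holding the dial on the orange third mark (tool yaw −0.616 rad, −0.617 wanted); the verdict was not shown.

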